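Index the bottle carousel to the capping head

TASK

Index the bottle carousel so that the dropper bottle comes under the capping head: pull up the spring index plunger on the carousel's arm, swing the arm round the way that brings that bottle to the head, and let the plunger spring fully home in the hole it finds there, so that the carousel is locked. Feel for the hole gently with the pin riding on the plate, never forcing the pin sideways, and leave both bottles standing in their nests and the two bottles beside the carousel where they are.

Things in the scene. Friction and masses are not known exactly. Their poses are not given: they have to be found in the camera images.
- axis (a point): Turning axis of the bottle carousel, at the top of its 144 mm aluminium disc, 36 mm over the table. The disc turns on a fixed round dark steel base plate, 250 mm across, top 20 mm over the table. Axes are fixed to the base: x from the turning axis towards the pillar and capping head, z up.
- knob (a point): Centre of the black upright plunger knob, 27 mm across, 25 mm tall (12 mm up and down from here), 105 mm from the turning axis. A 20 mm thick barrel carries it over the carousel's arm. It turns with the carousel: its x points from knob to turning axis. Swinging it round the axis takes 2 to 4 N.
- arm (a point): Point on the top of the carousel's 34 mm wide arm, on the knob's axis, 36 mm over the table and 40 mm below the knob's centre while the plunger is home. Fingers may go down beside the knob and barrel to within 5 mm of the arm.
- plunger (a joint): Height in m by which the plunger is pulled up: 0 home, its flat-ended 8 mm pin 8 mm deep in a hole of the base plate; above 0.008 clear of the plate; 0.014 top stop. A spring draws it down, 5 N at home, 11 N at the stop. Let go between holes, the pin rests and slides on the plate at about 0.008 and drops home by itself when swung over a hole.
- carousel (a joint): Turn in rad, counter-clockwise from above positive, 0 at the start with the pin in the worn 13 mm middle hole, opposite the pillar. One more hole (11 mm) lies each side, in a steel block clamped on by hand: somewhere from 0.64 to 0.93 and from -0.64 to -0.93 rad; the exact place is unmeasured, to be found by feel. Stops at 1.1 either way. Stays where it is left.
- index_pin: The 8 mm steel pin under the knob, hidden in arm and plate. Origin on its axis, at table height when the plunger is home. The contact force on it must stay under 25 N.
- head (a point): Centre of the underside of the capping head (34 mm round), 114 mm over the table, 48 mm from the turning axis on the pillar's side. It hangs from a pillar 182 mm tall and is fixed.
- dropper_bottle: Dropper bottle, 27 mm across, 60 mm tall, with a narrow tapered white tip. Origin at the centre of its foot, which stands on the carousel disc in one of two low grey ring nests (35 mm inside, 9 mm high), 48 mm from the axis and 45 degrees to one side of the capping head. Which nest it is in changes.
- dome_stick: Plain white domed bottle, 32 mm across, 58 mm tall, in the other nest. Origin at the centre of its foot.
- reagent_a: White frosted screw-cap bottle, 39 mm across, 89 mm tall, standing on the table to the left of the carousel as a bystander. Origin at the centre of its foot.
- lime_bottle: Bottle with a ribbed screw cap, 43 mm across, 109 mm tall, another bystander on the table left of the carousel. Origin at the centre of its foot.
Mind the look-alikes: they are no part of the job. What is shaped like the dropper_bottle but orange is not meant. Leave any green look-alike of the dome_stick alone.

How it is judged (in metres and radians):
On the way, in this order (a step that is already met when the one before it is completed fails the run):
1. the plunger is pulled up out of its first hole (value of joint plunger above 0.0065 m), for 0.1 s.
2. the carousel is turned so that the dropper bottle nears the capping head (within 24 mm) (horizontal distance between dropper_bottle and head below 0.024 m).
At the end, for the whole second after the job is handed in: The plunger is home (within 2 mm) in the hole beside the middle one, the dropper bottle's foot is under the capping head within 16 mm sideways, and both bottles stand upright (within 0.1 rad) and at rest on the disc in their nests (value of joint plunger below 0.002 m and horizontal distance between dropper_bottle and head below 0.016 m and (value of joint carousel above 0.58 rad or value of joint carousel below -0.58 rad) and horizontal distance between dropper_bottle and axis between 0.038 and 0.058 m and horizontal distance between dome_stick and axis between 0.038 and 0.058 m and height (world z) of each of dropper_bottle, dome_stick below 0.04 m and angle between each of dropper_bottle, dome_stick's own z axis and vertical below 0.1 rad and linear speed of each of dropper_bottle, dome_stick below 0.02 m/s); the robot touches nothing.
It fails at once if the index pin is forced with more than 25 N (contact force between index_pin and anything else above 25 N).
It fails at once if a bottle on the carousel is tipped by more than 0.5 rad (angle between any of dropper_bottle, dome_stick's own z axis and vertical above 0.5 rad).
It fails at once if a bystander bottle is moved by more than 20 mm (distance of any of reagent_a, lime_bottle from where it was at the start of the episode above 0.02 m).
It also fails if it takes over 51 s, if anything falls off the work surface, if the arm or the gripper's body presses on something with over 40 N, if the wrist force passes 120 N, or if a joint passes its speed limit or range.

ROBOT

A 7-joint arm with a two-finger parallel gripper is mounted at the origin on the work surface; the furniture and walls round the work are solid. World frame = base frame: x ahead of the robot, y to its left, z up, the work surface at z = 0. Lengths are in mm, angles in rad, forces in N, time in s.
With the tool pointing down it reaches from about 350 to 900 mm from the base axis. Payload 19.9 kg.
Tool frame: the origin (TCP) lies midway between the tips of the shut fingers; the grasp point (between the pads) lies 19 mm behind it; z points along the fingers, x is the direction in which the jaws open and shut, and the axes are right-handed (so a half turn about z gives the same grasp; the last joint's range is limited). The gripper opens to 85 mm and grips with 20 to 120 N. Pads are 22 mm wide; open, the fingers measure 114 mm over their backs; the gripper's body (76 mm by 85 mm) begins 54 mm behind the grasp point. The pads swing forward as they close: fully open they stand 13 mm farther back than shut.
Start: joints at [-1.276, 0.417, -0.01, 1.614, 0.005, 1.111, -0.053], TCP at [206.532, 589.869, 231.26] pointing down, gripper open.
Joint ranges: [-2.81, 2.81], [-0.39, 2.02], [-1.27, 1.25], [0.06, 2.57], [-1.19, 4.33], [0.19, 2], [-2.82, 2.82]. Speed limits (rad/s): [1.89, 1.89, 2.39, 2.39, 3.01, 3.01, 3.01].

INTERFACE

Orientations are given as a rotation vector (axis times angle).
In Python, from station import robot, camera, camera_params, job gives the robot as it stands.
- The arm moves only by the shell command python3 -m handwheel 'ROWS' [FORCE]. ROWS is JSON, a list that holds one entry, the list of rows, each a list of 7 numbers: the shift along the tool's x, y, z in cm, then the turn, a rotation vector about the tool's x, y, z in degrees, then the opening in per cent of the stroke, from 0 (shut) to 100 (fully open). In form: [[[x, y, z, ax, ay, az, claw], ...]]. A call has 1 to 5 rows; each row shifts and turns the commanded pose from where the row before left it, along the tool's axes as they then stand; what a row does not reach is not made up. A row lasts 1/8 s, in which the tool goes at most 62.5 mm and 10.7 degrees, less where a joint would pass 70% of its speed; a pose out of reach is approached as far as the arm can. A call is refused whole if a number of a shift passes 6.25 or a number of a turn 10.7, either way. A call with a gripper value outside its range is refused whole. The fingers move at their own pace and stop on an object; FORCE is the grip in N (left out, the last holds). Time passes only in rows, so rows that do not move let the fingers close. It gives the time, the measured TCP pose, the force and the opening at its end, in the units of the state.
- robot.read_state(): the state, without advancing time (a new reading comes with each control period).
- camera(name): name is "side" or "top" or "wrist"; returns the picture (480x640x3 uint8, red, green, blue); there is no depth.
- camera_params(name): a dict with "fx", "fy", "cx", "cy" (pixels), "dist" ([k1, k2, p1, p2, k3] as OpenCV has them; the pictures are not rectified), "world_to_cam" (4x4, takes a point from world to camera coordinates); the wrist camera has in their place "T_tool_cam" (4x4, takes a point from camera to tool coordinates, whose origin is the TCP and whose axes are the tool frame's). Camera axes: x right, y down, z forward; pixel columns grow to the right and rows downward; lengths in mm; the calibration is good to about 2 mm. A picture is of the moment at which its call begins: read the wrist's pose just before it. camera_params takes no time and is no camera call.
- job.close_job(): hands the job in, once; it reports no verdict.
The state is a dict: "t": time; "qpos": joint angles; "joint_vel": joint speeds; "effort": joint torques, N m; "tcp_pos": TCP position; "tcp_rot": TCP orientation; "ft_force": force on the tool from outside, world axes, zero at the start; "moment": the same for the moment, N m; "grip_width": finger opening in mm.
Only numpy, scipy, OpenCV 4.12 (cv2) and the standard library are available. Lean on these libraries where they do the work, as an engineer would, in place of code of your own. Each camera call takes 0.05 s, during which the arm holds its last target.

## Working session

There is one attempt and no reset: what is moved stays moved. The work goes in short steps, Python scripts to look and compute and a shell command to move; the robot and the scene stay as the last step left them, time stands still between calls to the robot, and variables do not carry over. Pictures are saved under pics/ and viewed, and the job is handed in when it is done.

```bash
ls; mkdir -p pics; python3 - <<'E'
from station import robot, camera, camera_params
import cv2, numpy as np
s=robot.read_state(); print(s)
for n in ["side","top","wrist"]:
    im=camera(n); cv2.imwrite(f"pics/{n}0.png",im[:,:,::-1]); p=camera_params(n); print(n,{k:np.round(np.array(v),4).tolist() for k,v in p.items()})
E
```

```text
pics
{'t': 0.0, 'qpos': array([-1.27549284,  0.41796081, -0.01027662,  1.61414924,  0.00468315,
        1.11072285, -0.05297128]), 'joint_vel': array([-0.00116156, -0.00107135, -0.00026812,  0.00128101,  0.00180657,
        0.0008346 , -0.00021164]), 'effort': array([ 3.39719600e-04, -8.64451432e+01,  6.78783897e-01, -4.34900415e+01,
        1.90953654e-02,  7.35489390e-03,  2.77406684e-05]), 'tcp_pos': array([206.45220704, 589.55504731, 230.67909092]), 'tcp_rot': array([ 2.56171024e+00,  1.81724713e+00, -1.47534365e-03]), 'ft_force': array([ 0.20750449, -0.45016863, -0.46383041]), 'moment': array([ 0.06341038, -0.00742275, -0.01317299]), 'grip_width': 85.1700501472049}
side {'fx': 599.1199, 'fy': 599.1199, 'cx': 322.6029, 'cy': 232.4493, 'dist': [-0.1831, 0.0, 0.0, 0.0, 0.0], 'world_to_cam': [[0.959, -0.2823, 0.0227, -472.4073], [-0.1111, -0.4487, -0.8868, 100.2678], [0.2606, 0.8479, -0.4617, 1031.1108], [0.0, 0.0, 0.0, 1.0]]}
top {'fx': 519.2504, 'fy': 519.2504, 'cx': 318.7967, 'cy': 255.038, 'dist': [-0.0848, 0.0, 0.0, 0.0, 0.0], 'world_to_cam': [[-0.0318, -0.9995, -0.0057, -55.3726], [-0.9751, 0.0323, -0.2196, 463.0939], [0.2197, -0.0014, -0.9756, 854.2833], [0.0, 0.0, 0.0, 1.0]]}
wrist {'fx': 358.9278, 'fy': 358.9278, 'cx': 322.6821, 'cy': 243.2667, 'dist': [-0.0535, 0.0, 0.0, 0.0, 0.0], 'T_tool_cam': [[1.0, -0.0009, 0.001, -0.0637], [0.0005, 0.9571, 0.2899, -74.7152], [-0.0012, -0.2899, 0.9571, -142.5627], [0.0, 0.0, 0.0, 1.0]]}
```

View pics/side0.png

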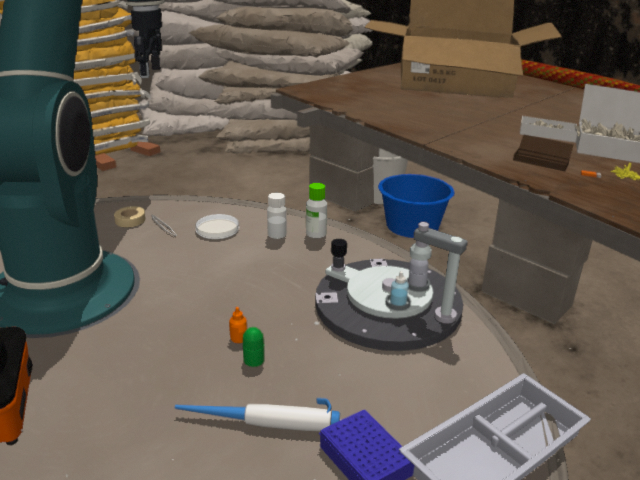

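View pics/top0.png

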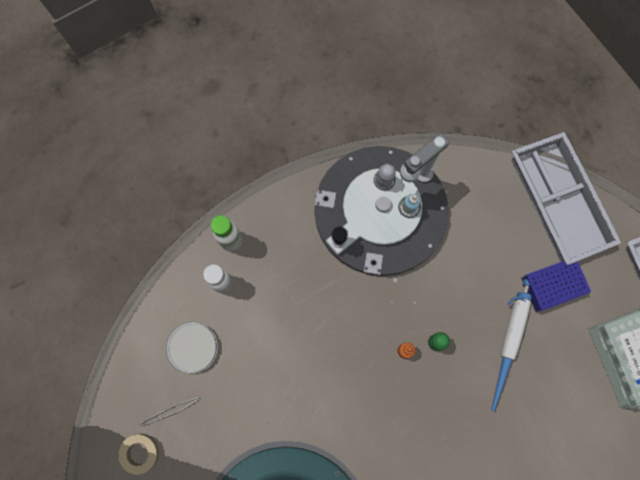

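View pics/wrist0.png

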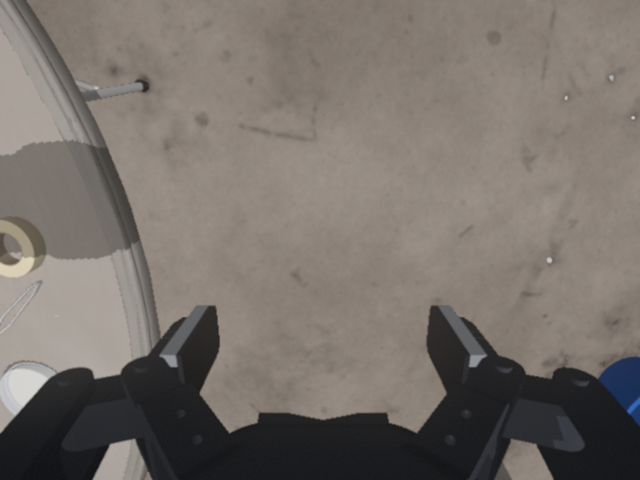

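The side view shows the carousel at about (390,300), with the knob at (340,247) and the pillar at (450,290). The top view shows the disc at (383,205), the knob at (340,235), the head at (412,170) and steel blocks at (325,199) and (373,262). I'll enlarge both.

```bash
python3 - <<'E'
import cv2
a=cv2.imread("pics/top0.png")[130:290,300:470]; cv2.imwrite("pics/top0c.png",cv2.resize(a,None,fx=3.5,fy=3.5,interpolation=cv2.INTER_CUBIC))
a=cv2.imread("pics/side0.png")[215:350,305:475]; cv2.imwrite("pics/side0c.png",cv2.resize(a,None,fx=4,fy=4,interpolation=cv2.INTER_CUBIC))
E
```

```text
(no output)
```

View pics/top0c.png

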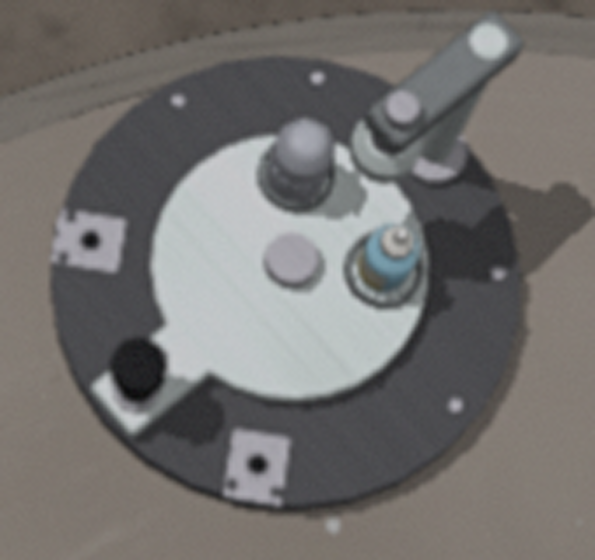

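View pics/side0c.png

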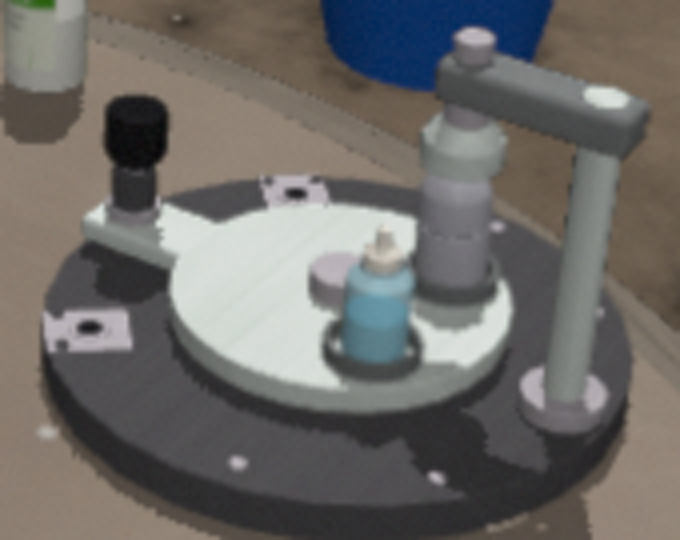

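In the enlarged crops the dropper_bottle is the blue bottle with the tapered white tip, at top (409,204) and side (400,290), in a nest on the disc. The orange one at top (407,351) is the look-alike on the table. The dome_stick is the greyish-white one at top (386,176), in the other nest. The green one at (440,341) is its look-alike.

Seen from above, the bottle sits clockwise of the head, so the carousel has to turn counter-clockwise (+). That takes the knob to the block at top (373,262), which is at side (327,297). Next I'll measure.

```bash
cat > h.py <<'E'
import numpy as np, cv2
from station import robot, camera, camera_params
def K(p): return np.array([[p["fx"],0,p["cx"]],[0,p["fy"],p["cy"]],[0,0,1.]])
def rays(name,px):
    p=camera_params(name); u=cv2.undistortPoints(np.array(px,float).reshape(-1,1,2),K(p),np.array(p["dist"],float)).reshape(-1,2)
    T=np.array(p["world_to_cam"],float); R=T[:3,:3]; o=-R.T@T[:3,3]
    d=np.c_[u,np.ones(len(u))]@R; return o,d/np.linalg.norm(d,axis=1)[:,None]
def plane(name,px,z):
    o,d=rays(name,px); return o+d*((z-o[2])/d[:,2])[:,None]
def tri(pt,ps):
    o1,d1=rays("top",[pt]);o2,d2=rays("side",[ps]);A=np.c_[d1[0],-d2[0]]
    t=np.linalg.lstsq(A,o2-o1,rcond=None)[0];a=o1+t[0]*d1[0];b=o2+t[1]*d2[0];return (a+b)/2,np.linalg.norm(a-b)
def cen(img,box,thr):
    x0,y0,x1,y1=box; g=img[y0:y1,x0:x1].max(2); m=(g<thr).astype(np.uint8)
    n,l,st,c=cv2.connectedComponentsWithStats(m)
    return [(np.round(c[i]+[x0,y0],2).tolist(),int(st[i,4])) for i in range(1,n) if st[i,4]>4]
E
python3 - <<'E'
from h import *
from scipy.optimize import least_squares
t=cv2.imread("pics/top0.png");s=cv2.imread("pics/side0.png")
print("knob",cen(t,(325,220,355,250),28),cen(s,(328,236,352,262),25))
def hol(im,x,y,r=5):
    g=im[y-r:y+r+1,x-r:x+r+1].max(2).astype(float); w=np.clip(110-g,0,None); Y,X=np.mgrid[y-r:y+r+1,x-r:x+r+1]
    return [(w*X).sum()/w.sum(),(w*Y).sum()/w.sum()]
h1=(hol(t,373,262,3),hol(s,327,297,3)); h2=(hol(t,326,199,3),hol(s,379,263,2))
for h in (h1,h2): print(h,tri(*h),plane("top",[h[0]],20),plane("side",[h[1]],20))
# disc
hsv=cv2.cvtColor(t,cv2.COLOR_BGR2HSV); m=((t.min(2)>150)).astype(np.uint8)
sub=np.zeros_like(m); sub[160:260,325:430]=m[160:260,325:430]
n,l,st,c=cv2.connectedComponentsWithStats(sub);i=1+st[1:,4].argmax();print(st[i],c[i])
cs=max(cv2.findContours((l==i).astype(np.uint8),cv2.RETR_EXTERNAL,cv2.CHAIN_APPROX_NONE)[0],key=len).reshape(-1,2)
P=plane("top",cs,36)[:,:2]
r=least_squares(lambda c:np.hypot(*(P-c[:2]).T)-72,P.mean(0),loss="soft_l1",f_scale=1.);print("axis",r.x, np.median(abs(r.fun)))
print("hub", tri([300+292/3.5,130+261/3.5],[305+340/4,215+275/4]))
E
```

```text
knob [([339.11, 240.89], 28)] [([338.48, 249.85], 144)]
([np.float64(373.13419913419915), np.float64(262.2060606060606)], [np.float64(326.943661971831), np.float64(296.3816901408451)]) (array([ 450.83326082, -167.55143151,   21.33056524]), np.float64(1.0619862781900025)) [[ 451.64436315 -167.79108515   20.        ]] [[ 450.88025051 -165.72437682   20.        ]]
([np.float64(325.40117994100297), np.float64(198.22025565388398)], [np.float64(378.61316872427983), np.float64(262.9115226337449)]) (array([574.50233028, -85.94317593,  21.67855081]), np.float64(0.9780933127674732)) [[575.58436969 -86.07354322  20.        ]] [[575.08858321 -83.43935242  20.        ]]
[ 343  169   77   75 3533] [376.28898953 210.72629493]
axis [ 548.54665901 -179.65981878] 7.384415899916291
hub (array([ 552.41771445, -189.78206226,   43.46423873]), np.float64(0.589297360586805))
```

```bash
python3 - <<'E'
from h import *
from scipy.optimize import least_squares
t=cv2.imread("pics/top0.png");s=cv2.imread("pics/side0.png")
for th in (35,45,55): print("knob",th,cen(t,(325,220,355,250),th),cen(s,(328,236,352,262),th))
# plate outline: dark gray pixels vs table; use disc bright
m=(t.min(2)>135).astype(np.uint8); m[:160]=0;m[260:]=0;m[:,:325]=0;m[:,430:]=0
m=cv2.morphologyEx(m,cv2.MORPH_OPEN,np.ones((3,3)))
n,l,st,c=cv2.connectedComponentsWithStats(m);i=1+st[1:,4].argmax();m=(l==i).astype(np.uint8)
cs=max(cv2.findContours(m,cv2.RETR_EXTERNAL,cv2.CHAIN_APPROX_NONE)[0],key=len).reshape(-1,2)
P=plane("top",cs,36)[:,:2]
r=least_squares(lambda c:np.hypot(*(P-c[:2]).T)-72,[552,-190],loss="cauchy",f_scale=1.);print("axis",r.x,(abs(r.fun)<2).mean())
A=r.x
h1,_=tri([373.13,262.2],[326.94,296.4]);h2,_=tri([325.4,198.2],[378.6,262.9])
for a in (A,[552.4,-189.8]):
  for h in(h1,h2):
    v=h[:2]-a;print(np.hypot(*v),np.degrees(np.arctan2(v[1],v[0])))
# head/ pillar top
print("head cap",tri([300+404/3.5,130+107/3.5],[305+474/4,215+45/4]))
print("pillar top",tri([300+488/3.5,130+41/3.5],[305+607/4,215+97/4]))
v=cv2.cvtColor(m*255,cv2.COLOR_GRAY2BGR)[150:270,310:440]; cv2.imwrite("pics/m.png",cv2.resize(v,None,fx=4,fy=4))
E
```

```text
knob 35 [([339.94, 236.24], 83), ([339.33, 233.67], 6)] [([338.55, 247.82], 216)]
knob 45 [([338.91, 234.96], 189)] [([338.68, 247.76], 231)]
knob 55 [([339.01, 235.05], 204), ([351.39, 247.06], 33)] [([338.54, 249.12], 283)]
axis [ 554.48131337 -188.95517138] 0.44481605351170567
105.8283819054135 168.3287486792287
104.9465120970716 79.00108178988066
103.96850163272721 167.64075265056124
106.18959344527507 77.98563063790573
head cap (array([ 583.13632065, -228.36672137,  166.55414318]), np.float64(1.3081909309125832))
pillar top (array([ 617.85941052, -271.34839806,  161.43395668]), np.float64(0.3549584296989449))
```

View pics/m.png

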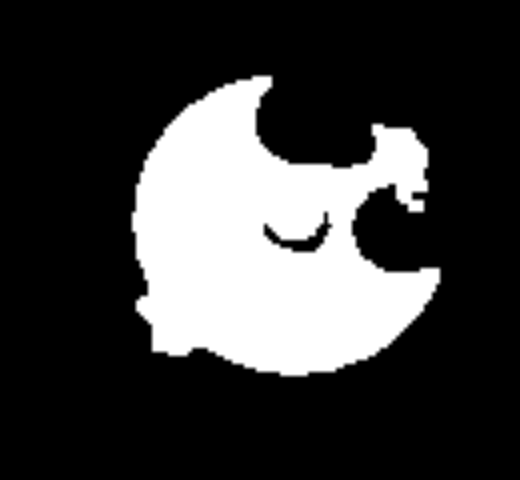

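```bash
python3 - <<'E'
from h import *
k,e=tri([339,235],[338.6,247.8]); A=np.array([553.7,-189.3]); print("knob",k,e)
v=k[:2]-A; print(np.hypot(*v),np.degrees(np.arctan2(v[1],v[0])))
print("knobtop@88",plane("top",[[339,234.5]],82))
d,e=tri([300+398/3.5,130+232/3.5],[305+384/4,215+232/4]); print("dropper tip",d,e, np.degrees(np.arctan2(*(d[:2]-A)[::-1])))
for n,px in (("lime",(222,226)),("reag",(214,272))): print(n,plane("top",[px],100))
print("blk edge",tri([300+433/3.5/1,130+0/3.5],[0,0])[1])
E
python3 -m handwheel '[[[-4.7,4.14,0,0,0,0,100],[-4.7,4.14,0,0,0,0,100],[-4.7,4.14,0,0,0,0,100]]]'
```

```text
knob [ 488.97091967 -105.88851552   75.68969107] 1.1276070349204845
105.58091485956429 127.81222100747902
knobtop@88 [[ 488.75240925 -105.75738371   82.        ]]
dropper tip [ 549.00481427 -235.82732486   92.39495016] 0.8586610285369957 -95.76234961034591
lime [[505.33109434  90.29623779 100.        ]]
reag [[427.22786615 102.77724315 100.        ]]
blk edge 399.2423293555264
t: 0.52
tcp_pos: [277.5, 414.1, 231.1]
tcp_rot: [2.562, 1.818, -0.0]
ft_force: [1.3, 0.0, 0.4]
grip_width: 85.3
```

```bash
python3 -m handwheel '[[[-4.68,4.13,0,0,0,0,100],[-4.68,4.13,0,0,0,0,100],[-4.68,4.13,0,0,0,0,100],[-4.68,4.13,0,0,0,0,100],[-4.68,4.13,0,0,0,0,100]]]' && python3 -m handwheel '[[[-4.68,4.13,0,0,0,0,100],[-4.68,4.13,0,0,0,0,100],[-4.68,4.13,0,0,0,0,100],[-4.68,4.13,0,0,0,0,100],[0,0,0,0,0,10,60]]]'; python3 -c "
from station import robot; s=robot.read_state(); print(s['qpos'],s['tcp_pos'],s['tcp_rot'])"
```

```text
t: 1.15
tcp_pos: [394.9, 125.1, 231.5]
tcp_rot: [-2.562, -1.818, -0.001]
ft_force: [0.5, 0.7, -0.2]
grip_width: 85.2
t: 1.78
tcp_pos: [489.0, -108.9, 231.2]
tcp_rot: [2.714, 1.58, -0.002]
ft_force: [-0.4, 0.7, -0.1]
grip_width: 69.6
[-0.36996891  0.22059092  0.60525563  1.93336437 -0.14335197  1.02993997
  1.35229746] [ 489.00326368 -108.92106623  231.24752024] [ 2.71351191e+00  1.57955382e+00 -1.62307064e-03]
```

```bash
python3 -m handwheel '[[[0,0,0,0,0,7.5,60],[0,0,0,0,0,7.5,60],[0,0,0,0,0,7.6,60],[0.18,-0.23,6,0,0,0,60],[0,0,0,0,0,0,60]]]'; python3 - <<'E'
from h import *
from scipy.spatial.transform import Rotation as R
s=robot.read_state(); im=camera("wrist"); cv2.imwrite("pics/w1.png",im[:,:,::-1])
print(s['qpos'],s['tcp_pos'],R.from_rotvec(s['tcp_rot']).as_matrix().round(3))
np.savez("w1.npz",p=s['tcp_pos'],r=s['tcp_rot'])
E
```

```text
t: 2.4
tcp_pos: [486.5, -100.9, 168.9]
tcp_rot: [-2.968, -1.025, 0.01]
ft_force: [0.2, -0.7, 0.8]
grip_width: 51.5
[-0.39478446  0.31404421  0.63529533  2.00110579 -0.23312289  0.90429764
  1.02886796] [ 486.52015454 -100.92939149  168.88076988] [[ 0.787  0.617 -0.006]
 [ 0.617 -0.787 -0.   ]
 [-0.005 -0.004 -1.   ]]
```

View pics/w1.png

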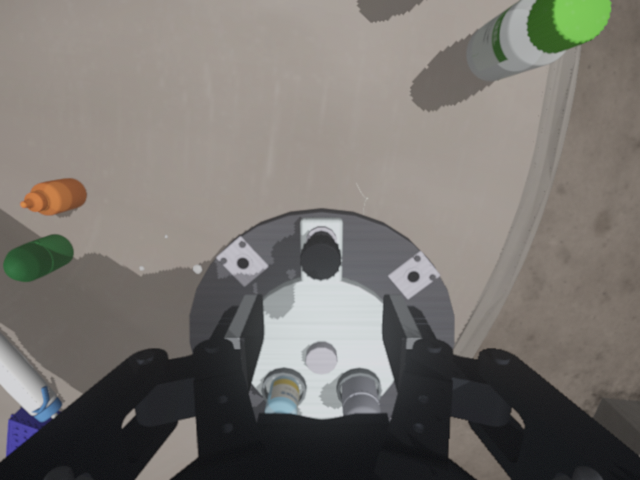

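The wrist view shows the knob at (320,257), the two blocks' holes at (242,263) and (413,277), and the hub at (321,357). I'll cast those.

```bash
cat >> h.py <<'E'
from scipy.spatial.transform import Rotation as Rot
def wplane(px,z,p,r):
    c=camera_params("wrist");u=cv2.undistortPoints(np.array(px,float).reshape(-1,1,2),K(c),np.array(c["dist"],float)).reshape(-1,2)
    T=np.array(c["T_tool_cam"],float);W=np.eye(4);W[:3,:3]=Rot.from_rotvec(r).as_matrix();W[:3,3]=p;T=W@T
    d=np.c_[u,np.ones(len(u))]@T[:3,:3].T;o=T[:3,3];return o+d*((z-o[2])/d[:,2])[:,None]
def wc(im,x,y,r,thr):
    g=im[y-r:y+r+1,x-r:x+r+1].max(2).astype(float); w=np.clip(thr-g,0,None); Y,X=np.mgrid[y-r:y+r+1,x-r:x+r+1]
    return [(w*X).sum()/w.sum(),(w*Y).sum()/w.sum()]
E
python3 - <<'E'
from h import *
im=cv2.imread("pics/w1.png");f=np.load("w1.npz");p,r=f['p'],f['r']
h1=wc(im,242,263,7,90);h2=wc(im,413,277,7,90);print(h1,h2)
H=wplane([h1,h2],20,p,r)[:,:2];hub=wplane([[322,355]],42,p,r)[0,:2];print(H,hub)
kn=cen(im,(295,222,350,285),45);print(kn)
k=wplane([kn[0][0]],76,p,r)[0];print("knob",k)
# axis from H: two holes radius 105
d=H[1]-H[0];m=H.mean(0);n=np.array([-d[1],d[0]])/np.hypot(*d);h=np.sqrt(105**2-(d@d)/4)
for s in(1,-1):
    A=m+s*h*n;print("axis",A,[np.degrees(np.arctan2(*(q-A)[::-1])) for q in (H[0],H[1],k[:2])])
s=robot.read_state();print(s['t'],s['tcp_pos'])
E
```

```text
[np.float64(242.51162790697674), np.float64(262.8787049703602)] [np.float64(413.0195473251029), np.float64(276.2494855967078)]
[[ 450.08386252 -168.59223415]
 [ 574.40721246  -86.661365  ]] [ 551.81120228 -186.71583802]
[]Traceback (most recent call last):
  File "<stdin>", line 6, in <module>
IndexError: list index out of range
```

```bash
python3 - <<'E'
from h import *
im=cv2.imread("pics/w1.png");f=np.load("w1.npz");p,r=f['p'],f['r']
H=np.array([[450.1,-168.6],[574.4,-86.7]])
print(im[257,320],im[245,320]);
kn=cen(im,(295,222,350,285),65);print(kn)
g=max(kn,key=lambda a:a[1])[0]
k=wplane([g],76,p,r)[0];print("knob",k)
d=H[1]-H[0];m=H.mean(0);n=np.array([-d[1],d[0]])/np.hypot(*d);h=np.sqrt(105**2-(d@d)/4)
A=m-h*n;print("axis",A,[np.degrees(np.arctan2(*(q-A)[::-1])) for q in (H[0],H[1],k[:2])])
s=robot.read_state();print(s['t'],s['tcp_pos'])
E
```

```text
[64 62 61] [65 62 61]
[([318.36, 245.05], 498), ([310.73, 272.95], 22)]
knob [ 482.05435011 -101.32407219   76.        ]
axis [ 552.99973256 -189.4960532 ] [np.float64(168.5209257139337), np.float64(78.24003235448295), np.float64(128.82102606875526)]
2.45 [ 487.84852035 -101.50109297  171.13523816]
```

```bash
python3 -m handwheel '[[[-0.18,0.43,2,0,0,0,60],[0,0,3,0,0,0,60],[0,0,3,0,0,0,60],[0,0,3.6,0,0,0,60],[0,0,0,0,0,0,60]]]'; python3 - <<'E'
from h import *
s=robot.read_state(); print(s['tcp_pos'],s['ft_force'])
a=camera("side"); cv2.imwrite("pics/s2.png",cv2.resize(a[180:330,260:460],None,fx=4,fy=4)[:,:,::-1])
b=camera("wrist"); cv2.imwrite("pics/w2.png",b[:,:,::-1])
E
```

```text
t: 3.08
tcp_pos: [489.9, -106.0, 55.7]
tcp_rot: [-2.969, -1.025, 0.002]
ft_force: [-0.2, -0.1, 0.9]
grip_width: 51.3
[ 489.8901798  -105.95309358   55.67133035] [-0.20274771 -0.06560108  0.92992438]
```

View pics/s2.png

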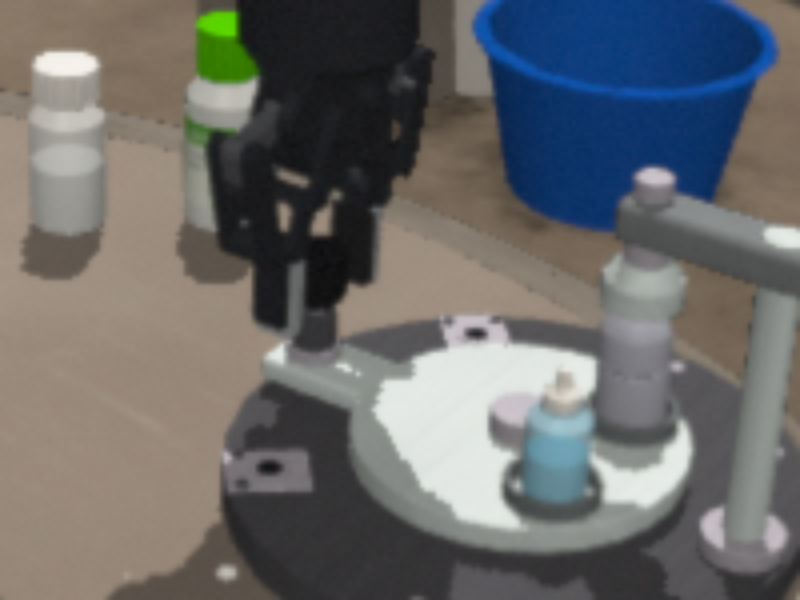

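View pics/w2.png

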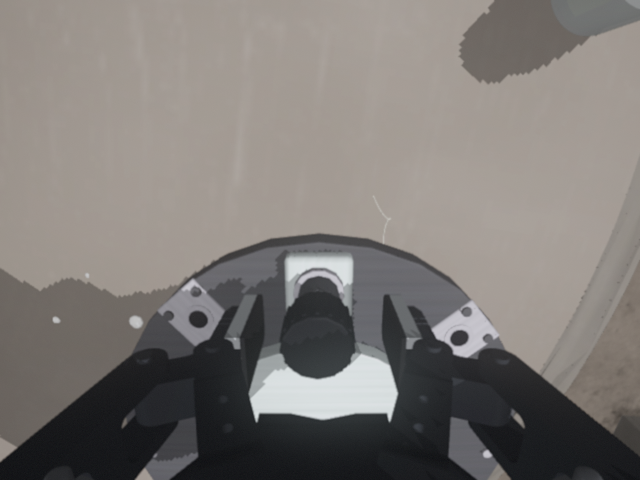

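The wrist view shows the knob at columns 281–355, between pads at about 257 and 390, so it sits roughly 1 mm to the left. The side view shows the fingers down on either side of the knob. I'll close step by step.

```bash
python3 -m handwheel '[[[-0.1,0,0,0,0,0,45],[0,0,0,0,0,0,36],[0,0,0,0,0,0,36]]]' 25; python3 -m handwheel '[[[0,0,0,0,0,0,30],[0,0,0,0,0,0,28]]]' 25; python3 -m handwheel '[[[0,0,0,0,0,0,20],[0,0,0,0,0,0,20]]]' 25
```

```text
t: 3.55
tcp_pos: [489.4, -106.4, 55.8]
tcp_rot: [2.969, 1.026, 0.001]
ft_force: [0.8, -0.6, -0.6]
grip_width: 31.0
t: 3.8
tcp_pos: [489.3, -106.4, 55.7]
tcp_rot: [2.969, 1.026, 0.001]
ft_force: [-2.6, 1.0, 9.0]
grip_width: 26.5
t: 4.05
tcp_pos: [489.3, -106.4, 55.7]
tcp_rot: [2.969, 1.026, 0.001]
ft_force: [-1.9, 1.5, 8.5]
grip_width: 26.3
```

```bash
python3 -m handwheel '[[[0,0,-0.2,0,0,0,15],[0,0,-0.3,0,0,0,15],[0,0,-0.3,0,0,0,15]]]' 45;  python3 -m handwheel '[[[0,0,-0.3,0,0,0,15],[0,0,0,0,0,0,15]]]' 45; python3 - <<'E'
from h import *
a=camera("side"); cv2.imwrite("pics/s3.png",cv2.resize(a[220:320,300:380],None,fx=6,fy=6)[:,:,::-1])
E
```

```text
t: 4.42
tcp_pos: [489.1, -106.5, 63.4]
tcp_rot: [2.969, 1.025, -0.0]
ft_force: [3.1, -1.8, -10.1]
grip_width: 25.5
t: 4.68
tcp_pos: [489.0, -106.5, 66.4]
tcp_rot: [2.969, 1.025, -0.0]
ft_force: [2.8, -2.5, -10.0]
grip_width: 25.9
```

View pics/s3.png

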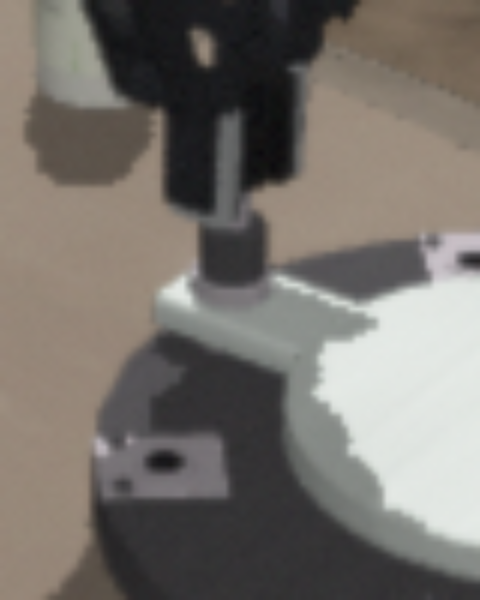

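Now the plunger is up about 10.7 mm, and 10 N matches the spring. I'll start the swing gently.

```bash
python3 -m handwheel '[[[-0.18,0,0,0,0,-1,15],[-0.37,0.01,0,0,0,-2,15],[0,0,0,0,0,0,15]]]' 45
```

```text
t: 5.1
tcp_pos: [484.5, -110.2, 66.3]
tcp_rot: [-2.941, -1.104, 0.0]
ft_force: [1.3, -0.9, -10.0]
grip_width: 25.8
```

```bash
python3 -m handwheel '[[[-0.55,0.014,0,0,0,-3,15],[-0.55,0.014,0,0,0,-3,15],[-0.55,0.014,0,0,0,-3,15],[-0.55,0.014,0,0,0,-3,15],[-0.55,0.014,0,0,0,-3,15]]]' 45; python3 -m handwheel '[[[-0.55,0.014,0,0,0,-3,15],[-0.55,0.014,0,0,0,-3,15],[-0.55,0.014,0,0,0,-3,15],[-0.55,0.014,0,0,0,-3,15],[0,0,0,0,0,0,15]]]' 45; python3 - <<'E'
from h import *
s=robot.read_state(); p=s['tcp_pos'];v=p[:2]-[553,-189.5];print(s['qpos'],np.hypot(*v),np.degrees(np.arctan2(v[1],v[0])))
a=camera("side"); cv2.imwrite("pics/s4.png",cv2.resize(a[210:350,300:480],None,fx=4,fy=4)[:,:,::-1])
a=camera("wrist"); cv2.imwrite("pics/w4.png",a[:,:,::-1])
E
```

```text
t: 5.72
tcp_pos: [466.5, -130.5, 66.3]
tcp_rot: [-2.771, -1.479, 0.0]
ft_force: [3.1, -0.2, -10.6]
grip_width: 26.0
t: 6.35
tcp_pos: [456.0, -150.1, 66.2]
tcp_rot: [-2.603, -1.758, 0.0]
ft_force: [1.1, -0.2, -9.0]
grip_width: 25.9
[-0.09834201  0.43543979  0.42021492  2.10544119 -0.28654031  0.65507432
  1.70397613] 104.6863958773214 157.86787923010084
```

View pics/s4.png

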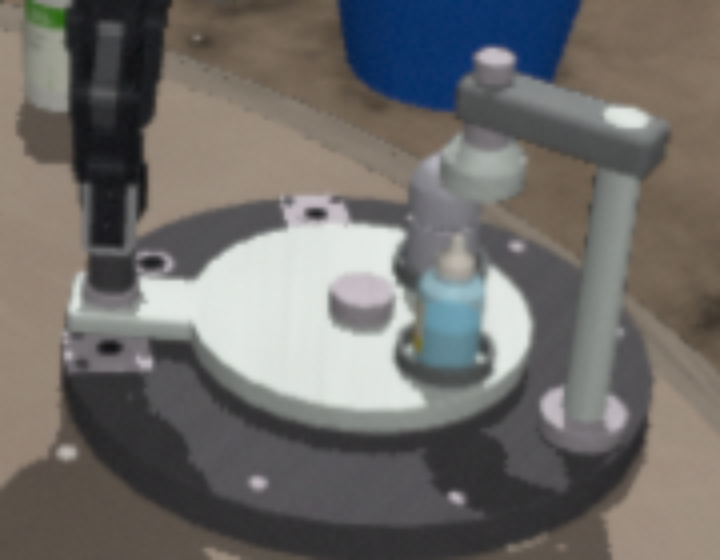

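View pics/w4.png

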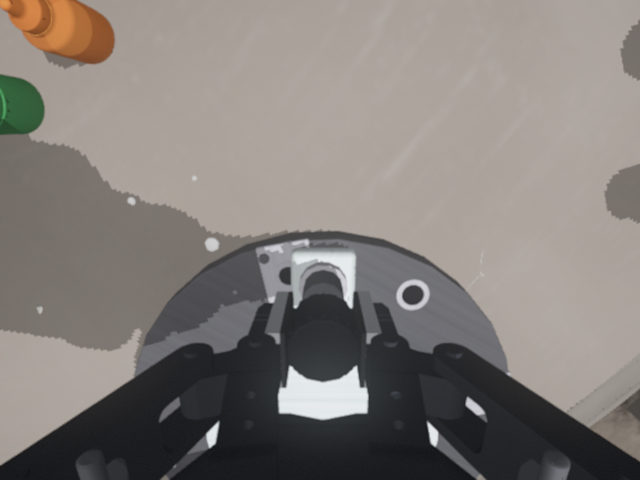

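The swing is at about 30°. The middle hole shows at wrist (413,295), and the target hole is partly hidden at (286,275). I'll go to about 36°, lower the pin close to the plate, and open to a loose cage.

```bash
python3 -m handwheel '[[[-0.46,0.01,0,0,0,-2.5,15],[-0.46,0.01,0,0,0,-2.5,15],[0,0,0,0,0,0,15]]]' 45; python3 -m handwheel '[[[0,0,0.1,0,0,0,15],[0,0,0.1,0,0,0,15],[0,0,0,0,0,0,15]]]' 25;  python3 -c "
import numpy as np
from station import robot
s=robot.read_state(); p=s['tcp_pos'];v=p[:2]-[553,-189.5];print(p,np.hypot(*v),np.degrees(np.arctan2(v[1],v[0])))"
```

```text
t: 6.82
tcp_pos: [453.1, -158.5, 66.2]
tcp_rot: [-2.524, -1.869, 0.001]
ft_force: [-2.3, 1.2, -9.5]
grip_width: 25.6
t: 7.2
tcp_pos: [453.1, -158.4, 64.1]
tcp_rot: [-2.524, -1.87, 0.001]
ft_force: [-3.2, 1.6, -9.6]
grip_width: 25.8
[ 453.12419673 -158.38363996   64.13309274] 104.61072574600793 162.6955491478073
```

```bash
python3 -m handwheel '[[[0,0,0.05,0,0,0,15],[0,0,0,0,0,0,15]]]' 25; python3 -m handwheel '[[[0,0,0.05,0,0,0,15],[0,0,0,0,0,0,15]]]' 25
```

```text
t: 7.45
tcp_pos: [453.2, -158.4, 63.9]
tcp_rot: [-2.523, -1.871, 0.0]
ft_force: [-4.6, 3.6, -4.8]
grip_width: 25.6
t: 7.7
tcp_pos: [453.3, -158.5, 63.7]
tcp_rot: [-2.523, -1.871, -0.0]
ft_force: [-7.1, 3.0, 4.0]
grip_width: 25.6
```

```bash
python3 -m handwheel '[[[0,0,0,0,0,0,35],[0,0,0,0,0,0,35],[0,0,0.3,0,0,0,35],[0,0,0.3,0,0,0,35]]]' 25; python3 - <<'E'
from h import *
a=camera("wrist"); cv2.imwrite("pics/w5.png",a[:,:,::-1])
E
```

```text
t: 8.2
tcp_pos: [453.5, -158.7, 57.2]
tcp_rot: [2.523, 1.871, 0.0]
ft_force: [-0.1, -0.2, -0.6]
grip_width: 29.8
```

View pics/w5.png

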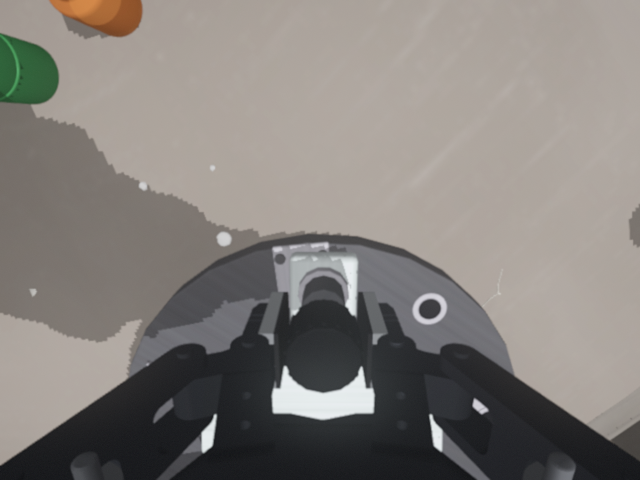

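The wrist view shows the knob free between the pads, at columns 285–362. I'll push gently and read the force, watching its component along +tool x ≈ (0.29,0.96).

```bash
for i in 1; do python3 -m handwheel '[[[-0.1,0,0,0,0,-0.5,35],[-0.1,0,0,0,0,-0.5,35],[0,0,0,0,0,0,35]]]' ; python3 -m handwheel '[[[-0.1,0,0,0,0,-0.5,35],[0,0,0,0,0,0,35]]]'; python3 -m handwheel '[[[-0.1,0,0,0,0,-0.5,35],[0,0,0,0,0,0,35]]]'; done
```

```text
t: 8.62
tcp_pos: [452.9, -160.3, 57.3]
tcp_rot: [-2.507, -1.893, -0.0]
ft_force: [1.9, 4.5, -1.6]
grip_width: 30.3
t: 8.88
tcp_pos: [452.5, -161.4, 57.3]
tcp_rot: [-2.499, -1.904, -0.0]
ft_force: [0.7, 3.5, -1.7]
grip_width: 29.9
t: 9.12
tcp_pos: [452.2, -162.4, 57.3]
tcp_rot: [-2.491, -1.915, 0.0]
ft_force: [1.1, 4.7, -1.4]
grip_width: 30.1
```

```bash
python3 -m handwheel '[[[-0.1,0,0,0,0,-0.5,35],[0,0,0,0,0,0,35]]]' ; python3 -m handwheel '[[[-0.1,0.01,0,0,0,-0.5,35],[0,0,0,0,0,0,35]]]'; python3 -m handwheel '[[[-0.1,0,0,0,0,-0.5,35],[0,0,0,0,0,0,35]]]';python3 -m handwheel '[[[-0.1,0,0,0,0,-0.5,35],[0,0,0,0,0,0,35]]]'
```

```text
t: 9.38
tcp_pos: [451.9, -163.5, 57.3]
tcp_rot: [-2.482, -1.926, 0.0]
ft_force: [1.1, 3.7, -1.9]
grip_width: 29.6
t: 9.62
tcp_pos: [451.6, -164.5, 57.3]
tcp_rot: [-2.474, -1.936, 0.0]
ft_force: [0.1, 3.4, -2.2]
grip_width: 29.4
t: 9.88
tcp_pos: [451.5, -165.5, 57.3]
tcp_rot: [2.465, 1.947, -0.0]
ft_force: [-0.5, 4.1, -1.6]
grip_width: 29.9
t: 10.12
tcp_pos: [451.3, -166.6, 57.3]
tcp_rot: [2.457, 1.958, -0.0]
ft_force: [-0.4, 2.4, -1.8]
grip_width: 29.8
```

```bash
python3 -m handwheel '[[[-0.07,0,0,0,0,-0.4,35],[0,0,0,0,0,0,35]]]' ; python3 -m handwheel '[[[-0.07,0.01,0,0,0,-0.4,35],[0,0,0,0,0,0,35]]]'
```

```text
t: 10.38
tcp_pos: [451.2, -167.2, 57.4]
tcp_rot: [2.45, 1.966, -0.0]
ft_force: [-0.5, 2.4, -2.0]
grip_width: 30.0
t: 10.62
tcp_pos: [451.3, -168.1, 57.4]
tcp_rot: [2.443, 1.975, 0.0]
ft_force: [-0.3, 0.6, -0.1]
grip_width: 29.5
```

```bash
python3 - <<'E'
from h import *
a=camera("wrist"); cv2.imwrite("pics/w6.png",a[:,:,::-1])
E
```

```text
(no output)
```

View pics/w6.png

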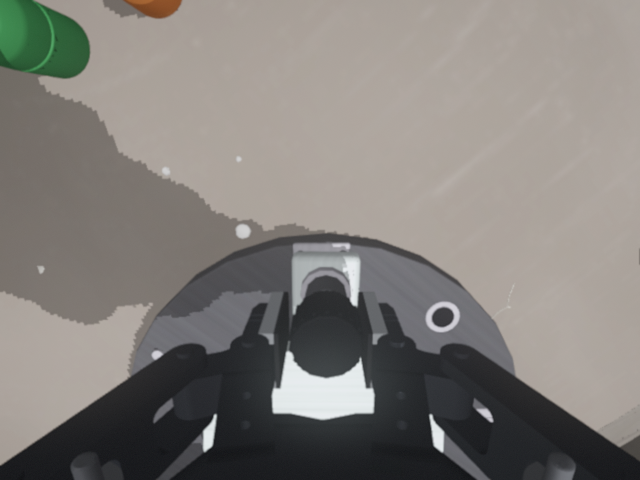

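The force fell to about 0 after the last step. The knob's near edge moved from row 391 to 378 and its width from 77 to 74 px, which matches the home picture w2, so the plunger has dropped. I'll open, retreat and check.

```bash
python3 -m handwheel '[[[0,0,0,0,0,0,45],[0,0,0,0,0,0,60],[0,0,0,0,0,0,60],[0,0,-3,0,0,0,60],[0,0,-5,0,0,0,60]]]'; python3 -m handwheel '[[[0,-4,-5,0,0,0,60],[0,-6,-3,0,0,0,60],[0,-6,0,0,0,0,60],[0,0,0,0,0,0,60]]]'; python3 - <<'E'
from h import *
s=camera("side");t=camera("top"); cv2.imwrite("pics/s7.png",s[:,:,::-1]); cv2.imwrite("pics/t7.png",t[:,:,::-1])
cv2.imwrite("pics/s7c.png",cv2.resize(s[210:350,290:480],None,fx=4,fy=4)[:,:,::-1]); cv2.imwrite("pics/t7c.png",cv2.resize(t[130:290,300:470],None,fx=3.5,fy=3.5)[:,:,::-1])
E
```

```text
t: 11.3
tcp_pos: [450.2, -167.6, 137.3]
tcp_rot: [-2.442, -1.974, 0.004]
ft_force: [0.4, 0.1, 1.1]
grip_width: 51.2
t: 11.8
tcp_pos: [297.3, -134.5, 214.4]
tcp_rot: [2.443, 1.975, 0.006]
ft_force: [0.6, -0.1, 0.1]
grip_width: 51.0
```

View pics/s7c.png

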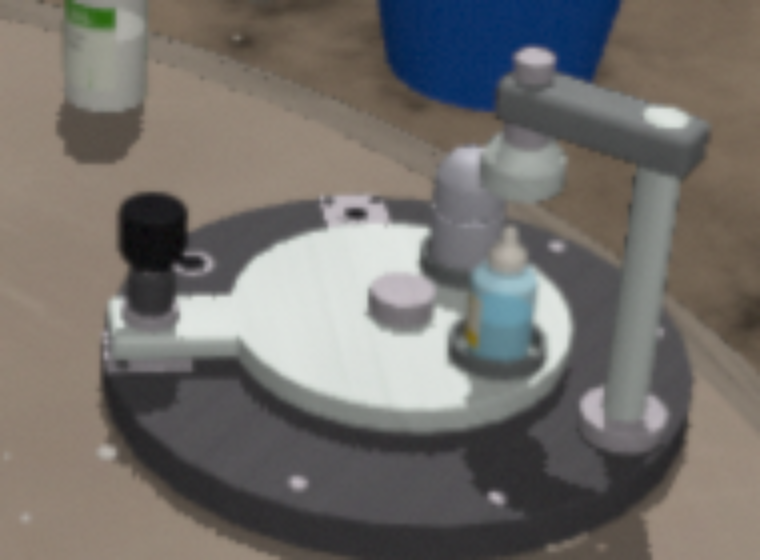

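View pics/t7c.png

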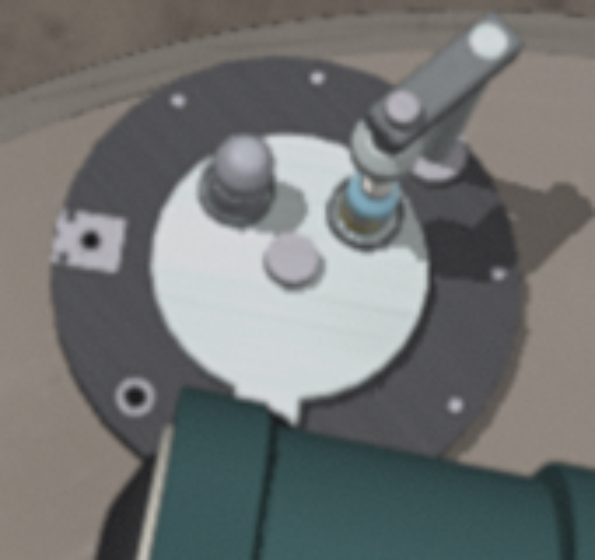

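The side crop shows the knob low on its barrel, as at the start. The dropper bottle stands in its nest under the head, and the dome bottle is in the other nest. The top view agrees, although the forearm hides the knob there. I'll check the knob height numerically.

```bash
python3 - <<'E'
from h import *
s=cv2.imread("pics/s7.png"); s0=cv2.imread("pics/side0.png")
for im,box,xy in ((s0,(324,232,356,262),(489,-106)),(s,(310,250,345,280),(450.3,-168))):
  for th in (35,45):
    c=max(cen(im,box,th),key=lambda a:a[1]); o,d=rays("side",[c[0]])
    v=d[0]; tt=((np.array(xy)-o[:2])@v[:2])/(v[:2]@v[:2]); print(th,c,"z",o[2]+tt*v[2],"xy",o[:2]+tt*v[:2])
t=cv2.imread("pics/t7.png");t0=cv2.imread("pics/top0.png")
a=t[190:290,180:260].astype(int);b=t0[190:290,180:260].astype(int);print("bystander diff",abs(a-b).mean())
E
```

```text
35 ([338.55, 247.82], 216) z 75.50884033776941 xy [ 488.3499401  -105.77786555]
45 ([338.68, 247.76], 231) z 75.63732934945682 xy [ 488.55814913 -105.84889357]
35 ([328.07, 267.97], 254) z 76.74978082103928 xy [ 450.52326749 -168.07164626]
45 ([327.9, 268.05], 277) z 76.58863781869621 xy [ 450.2648802 -167.9887427]
bystander diff 9.884541666666667
```

```bash
python3 -m handwheel '[[[5,-0.4,-2,0,0,0,60],[6,-0.4,-2,0,0,0,60],[6,-0.4,0,0,0,0,60],[6,-0.4,0,0,0,0,60],[5,0,0,0,0,0,60]]]'; python3 - <<'E'
from h import *
s=camera("side");t=camera("top"); cv2.imwrite("pics/s8.png",s[:,:,::-1]); cv2.imwrite("pics/t8.png",t[:,:,::-1])
c=[cen(t[:,:,::-1],(345,245,385,290),45),cen(s[:,:,::-1],(310,250,345,280),45)];print(c)
E
```

```text
t: 12.52
tcp_pos: [343.5, 143.8, 253.3]
tcp_rot: [-2.441, -1.976, 0.001]
ft_force: [0.6, -1.1, 0.1]
grip_width: 51.2
[[([375.69, 255.67], 182)], [([327.93, 268.06], 278)]]
```

View pics/t8.png

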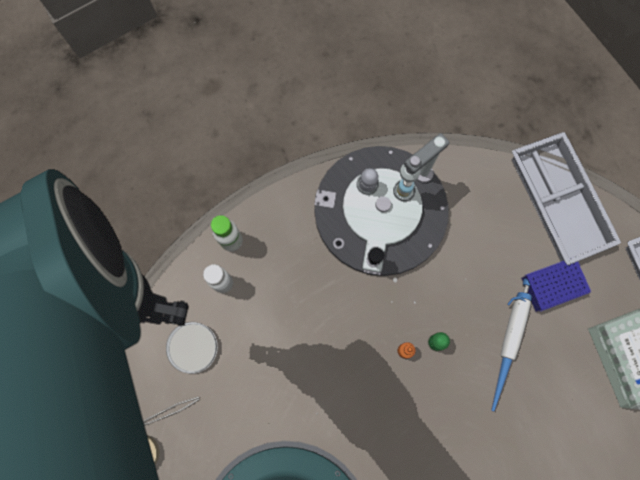

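View pics/s8.png

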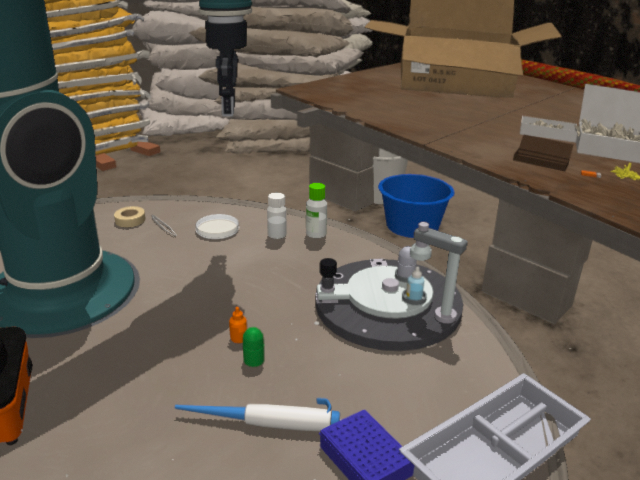

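```bash
python3 - <<'E'
from h import *
k,e=tri([375.69,255.67],[327.93,268.06]);print("knob now",k,e)
v=k[:2]-[553,-189.5];print(np.hypot(*v),np.degrees(np.arctan2(v[1],v[0]))-127.7)
k0,e=tri([338.91,234.96],[338.68,247.76]);print("knob start",k0,e)
for n,b in (("top",(195,205,245,295)),("side",(262,180,330,242))):
  a=cv2.imread("pics/top0.png" if n=="top" else "pics/side0.png")[b[1]:b[3],b[0]:b[2]].astype(int); c=cv2.imread("pics/t8.png" if n=="top" else "pics/s8.png")[b[1]:b[3],b[0]:b[2]].astype(int); print(n,"bystander diff",abs(a-c).mean())
E
```

```text
knob now [ 450.99625907 -166.68228479   75.77443553] 0.5157997888994178
104.52469225732422 39.6908106890272
knob start [ 489.10846734 -105.74847262   75.65930216] 1.0222128261727574
top bystander diff 8.269703703703703
side bystander diff 3.2579063883617962
```

The knob height is 75.8 mm, against 75.7 mm at the start, so the plunger is home at about 0.69 rad. The bystander caps are still at (222,226) and (214,272) in the top view, as before. Handing in.

```bash
python3 -c "
from station import job; print(job.close_job())"
```

```text
the job is handed in; nothing more can be done
None
```

The carousel is locked with the dropper bottle under the capping head, and the job is handed in; it reports no verdict. I gripped the knob, pulled the plunger up about 10.7 mm and swung the carousel counter-clockwise to about 35°. I then let the pin down onto the plate, opened to a loose cage and nudged it in 0.7–1 mm steps at 2–5 N. It dropped into the hole by itself, and I backed the arm well clear.

**Last checks**
- **Plunger:** the knob stands at 75.8 mm from two camera views, against 75.7 mm at the start, so it is home. An earlier check from the side view alone read about 1 mm higher, which is within the measuring error.
- **Carousel:** the turn measures about 39.7° (0.69 rad). By that angle the dropper bottle is about 4–5 mm from the head's centre; I did not measure that distance directly.
- **Bottles:** both stand upright in their nests in the pictures. The bystander caps are at the same pixels as at the start. A plain image difference around them was not zero; I put that down to the arm's changed shadow and view.
- **Forces:** the wrist force stayed at about 11 N or less in every reading. For a moment before I let go, the pin was pressed on the plate with about 13 N, an estimate from the wrist force.

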